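# Bring a shaker's floating frame into line with a drift and fit the transport bolt

### The job

Lock the bench shaker for transport: its floating inner frame has crept out of line under the hole in the deck, so work the tapered drift down through both holes until its collar sits on the deck and the frame has been drawn into line. Then take the drift out and put it back standing in an empty socket of the grey tool block, and fit the hexagon-headed transport bolt in the deck hole, fully home with its flange flush on the deck. Leave the black plug in its socket and do not disturb the wash bottle or the beaker.

Things in the scene. Friction and masses are not known exactly. Their poses are not given: they have to be found in the camera images.
- chassis: Bench shaker, fixed: blue chassis with a flat grey deck, 200 x 200 mm, its top face 80 mm above the bench; a blue motor hump beside the deck at its +y edge (100 to 170 mm from the middle) rises to 112 mm. Origin on the bench under the middle of the deck, z up, x and y along the deck's sides.
- locking_hole (a point): Centre of the mouth of the round locking hole, 24.5 mm across, in the middle of the deck's top face (z up). The deck is 12 mm thick there. The drift and later the bolt go in from above.
- frame_level (a point): Point on the deck hole's axis 14 mm below the deck's top, level with the top face of the hidden floating frame: a plate 12 mm thick (14 to 26 mm down) with a 24.5 mm hole, at first 13 to 14.5 mm off this axis in a direction not measured (look in, or feel with the drift's tip). It slides any way in its plane against 3.5 to 5 N of friction and stays where left; empty below.
- drift: Tapered steel drift, 136 mm long, 0.25 to 0.45 kg, upright in a socket. Origin at the centre of its tip's end, z up along it. Slim nose, 5 mm across at the tip and 8 mm at 22 mm up, then tapering to 22 mm at 52 mm; 22 mm round shank from 52 to 66 mm; round collar 36 mm across from 66 to 74 mm; dark square handle 26 x 26 mm (sides along its x and y) from 74 to 136 mm.
- bolt: Steel transport bolt, 87 mm long, about 0.3 kg, standing upright in a socket. Origin at the centre of its lower end, z up to the head. Round shank 21 mm across and 45 mm long with a 4 mm long chamfer down to 17 mm at its end, round flange 42 mm across from 45 to 49 mm, hexagon head 32 mm across flats from 49 to 87 mm; one pair of flats faces +x and -x of its frame, the others every 60 degrees.
- rack: Fixed grey tool block, 230 (its x) x 66 (its y) x 70 mm high, origin at the centre of its underside. Three round sockets, 27 mm across and right through, in a row along x at -75, 0, +75 mm hold the drift, the bolt and the plug in a changing order; each stands with its collar, flange or head on the block's top.
- rack_hole0 (a point): Centre of the mouth of the socket at -75 mm, on the block's top face (70 mm above the bench).
- rack_hole1 (a point): Centre of the mouth of the middle socket, on the block's top face.
- rack_hole2 (a point): Centre of the mouth of the socket at +75 mm, on the block's top face.
- plug: Black plastic plug, to be left alone: round head 42 mm across and 24 mm high on a 30 mm shank that is in its socket. Origin at the shank's lower end, z up.
- wash_bottle: White bottle with a red cap, 64 mm across, 150 mm high, standing on the bench; origin at the centre of its underside. Leave alone.
- beaker: Clear plastic beaker, 70 mm across, 85 mm high, standing on the bench; origin at the centre of its underside. Leave alone.
Mind the look-alikes: they are no part of the job. Leave any orange or turquoise look-alike of the bolt alone.

How it is judged:
On the way, in this order (a step that is already met when the one before it is completed fails the run):
1. the drift is down through both holes, collar on the deck (z of drift in the frame of locking_hole below -0.061 m and horizontal distance between drift and locking_hole below 0.008 m), for 0.2 s.
2. the bolt is fully home in the deck hole (z of bolt in the frame of locking_hole below -0.042 m and horizontal distance between bolt and locking_hole below 0.006 m), for 0.2 s.
At the end, for the whole second after the job is handed in: The bolt stands upright at rest in the locking hole (6 mm of its axis, 0.07 rad) with its flange within 3 mm of the deck; the drift stands at rest in a socket of the tool block (10 mm of its axis, 0.15 rad), its collar within 6 mm of the block's top (all of step 2 and angle between bolt's own z axis and vertical below 0.07 rad and linear speed of each of bolt, drift below 0.02 m/s and ((horizontal distance between drift and rack_hole0 below 0.01 m and z of drift in the frame of rack_hole0 below -0.06 m) or (horizontal distance between drift and rack_hole1 below 0.01 m and z of drift in the frame of rack_hole1 below -0.06 m) or (horizontal distance between drift and rack_hole2 below 0.01 m and z of drift in the frame of rack_hole2 below -0.06 m)) and angle between drift's own z axis and vertical below 0.15 rad); the robot touches nothing.
It fails at once if the plug is taken from its socket (distance of plug from where it was at the start of the episode above 0.015 m).
It fails at once if the wash bottle is disturbed (distance of wash_bottle from where it was at the start of the episode above 0.03 m or angle between wash_bottle's own z axis and vertical above 0.4 rad).
It fails at once if the beaker is disturbed (distance of beaker from where it was at the start of the episode above 0.03 m or angle between beaker's own z axis and vertical above 0.4 rad).
It also fails if it takes over 64 s, if anything falls off the work surface, if the arm or the gripper's body presses on something with over 40 N, if the wrist force passes 120 N, or if a joint passes its speed limit or range.

### The arm

A 6-joint arm with a two-finger parallel gripper is mounted at the origin on the work surface. World frame = base frame: x ahead of the robot, y to its left, z up, the work surface at z = 0. Lengths are in m, angles in rad, forces in N, time in s.
With the tool pointing down it reaches from about 0.425 to 0.95 m from the base axis. Payload 3.5 kg.
Tool frame: the origin (TCP) lies between the finger pads; the fingertips stand 25 mm ahead of it and the grasp point (between the pads) lies 6 mm ahead of it (ctrl.finger_overhang is the distance from the TCP to the fingertips, in m); x points along the fingers, y is the direction in which the jaws open and shut, and the axes are right-handed (so a half turn about x gives the same grasp; the last joint's range is limited). The gripper opens to 85 mm and grips with 20 to 120 N. Pads are 22 mm wide; open, the fingers measure 114 mm over their backs; the gripper's body (76 mm by 85 mm) begins 54 mm behind the grasp point. The pads swing forward as they close: fully open they stand 13 mm farther back than shut.
Start: joints at [1.072, 0.286, 1.577, -0, 1.279, -0.15], TCP at [0.231, 0.634, 0.256] pointing down, gripper open.
Joint ranges: [-2.77, 2.77], [-0.9, 2.22], [0.21, 2.48], [-1.53, 4.67], [0.24, 2.81], [-2.84, 2.84]. Speed limits (rad/s): [2.79, 2.79, 3.14, 3.14, 3.14, 3.14].

### API

Orientations are given as a unit quaternion [x, y, z, w].
In Python, from plant import ctrl gives the robot as it stands.
- The arm moves only by the tool play_rows, never from a script. Its argument "targets" is a list of rows, each an object with "delta_pos": the shift along the world's x, y, z normalised to -1 to 1, where 1 is 1000 mm, a list of three; "delta_rot": the turn, a rotation vector about the world's x, y, z normalised to -1 to 1, where 1 is pi rad, a list of three; "claw": the finger opening in mm, from 0 to 85.4. In form: [{"delta_pos": [tx, ty, tz], "delta_rot": [wx, wy, wz], "claw": claw}, ...]. A call has 1 to 20 rows; each row is the pose to reach, as a shift and turn from the pose measured when the call began, turning the shorter way round; what a row does not reach only later rows make up. A row lasts 1/12 s, in which the tool goes at most 41.7 mm and 7.16 degrees, less where a joint would pass 70% of its speed; a pose out of reach is approached as far as the arm can. A call with a number of a shift or a turn outside -1 to 1 is refused whole. A call with a gripper value outside its range is refused whole. The fingers move at their own pace and stop on an object; "newtons" is the grip in N (left out, the last holds). Time passes only in rows, so rows that repeat a pose let the fingers close. It gives the time, the measured TCP pose, the force and the opening at its end, in the units of the state.
- ctrl.get_state(): the state, without advancing time (a new reading comes with each control period).
- ctrl.read_camera(name): name is "scene" or "top"; returns the picture (400x640x3 uint8, blue, green, red); there is no depth.
- ctrl.calibration(name): a dict with "fx", "fy", "cx", "cy" (pixels), "camera_from_world" (4x4, takes a point from world to camera coordinates). Camera axes: x right, y down, z forward; pixel columns grow to the right and rows downward; lengths in m; the calibration is good to about 2 mm. A picture is of the moment at which its call begins. calibration takes no time and is no camera call.
- ctrl.sign_off(): hands the job in, once; it reports no verdict.
The state is a dict: "time": time; "qpos": joint angles; "dq": joint speeds; "joint_efforts": joint torques, N m; "eef_pos": TCP position; "tcp_rot": TCP orientation; "contact_force": force on the tool from outside, world axes, zero at the start; "wrist_torque": the same for the moment, N m; "opening": opening from 0.0 (shut) to 1.0 (fully open).
Only numpy, scipy, OpenCV 4.12 (cv2) and the standard library are available. Lean on these libraries where they do the work, as an engineer would, in place of code of your own. Each camera call takes 0.05 s, during which the arm holds its last target. There are 200 camera calls.

## Working session

There is one attempt and no reset: what is moved stays moved. The work goes in short steps, Python scripts to look and compute and a tool call to move; the robot and the scene stay as the last step left them, time stands still between calls to the robot, and variables do not carry over. Pictures are saved under pics/ and viewed, about 8 in all and at most 12, crops included, and the job is handed in when it is done.

Besides the shell and the picture viewer there is one more tool, called after "Call:" as a command line: name --argument value ..., lists and objects as JSON in quotes. play_rows: Moves the arm, as the interface text tells. Its arguments: {"type":"object","properties":{"targets":{"type":"array"},"newtons":{"type":"number"}},"required":["targets"]}

```bash
mkdir -p pics; ls
python3 - <<'E'
from plant import ctrl
import cv2,json
for n in ("scene","top"):
    cv2.imwrite(f"pics/{n}0.png",ctrl.read_camera(n)); c=ctrl.calibration(n); print(n,c)
print(ctrl.get_state(),ctrl.finger_overhang)
E
```

```text
pics
scene {'fx': 378.4332992718769, 'fy': 378.4332992718769, 'cx': 322.2291837782217, 'cy': 198.3091270545996, 'camera_from_world': array([[ 0.04608867,  0.99887628,  0.01104558,  0.0751992 ],
       [ 0.68797314, -0.02372254, -0.72534833, -0.3178903 ],
       [-0.72427121,  0.0410294 , -0.6882934 ,  1.17164918],
       [ 0.        ,  0.        ,  0.        ,  1.        ]])}
top {'fx': 400.70491954574464, 'fy': 400.70491954574464, 'cx': 325.87607899597117, 'cy': 196.82430309796854, 'camera_from_world': array([[-0.10617252, -0.99434661, -0.00148529, -0.05093302],
       [-0.97289959,  0.10419083, -0.2064235 ,  0.57166619],
       [ 0.20541126, -0.02047147, -0.97846162,  0.80383748],
       [ 0.        ,  0.        ,  0.        ,  1.        ]])}
{'time': 0.1, 'qpos': array([ 1.07200567e+00,  2.87147653e-01,  1.57802926e+00,  1.41834659e-05,
        1.27858078e+00, -1.49982097e-01]), 'dq': array([-0.00053886, -0.00144204, -0.00315626, -0.00088325,  0.00031785,
       -0.00052988]), 'joint_efforts': array([-1.31637039e-04, -4.07291257e+01, -2.93705070e+01, -2.04598273e-04,
        3.30904986e-03,  1.78146564e-06]), 'eef_pos': array([0.23039976, 0.63389252, 0.25503909]), 'tcp_rot': array([ 0.12197557,  0.69662789, -0.12342358,  0.69613085]), 'contact_force': array([-0.04396959, -0.22374429, -0.10644452]), 'wrist_torque': array([ 0.01025373, -0.0120598 ,  0.00200082]), 'opening': 0.997395976052641} 0.025
```

View pics/scene0.png

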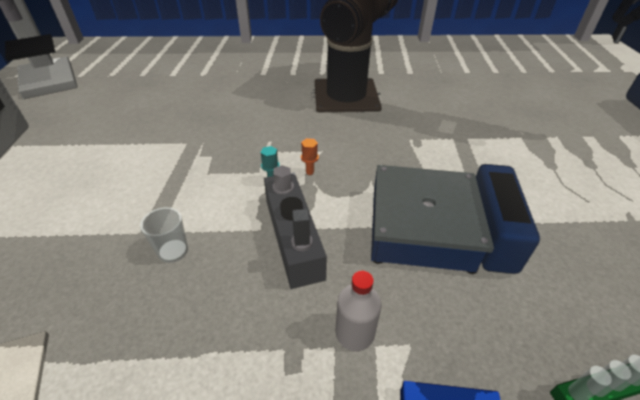

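View pics/top0.png

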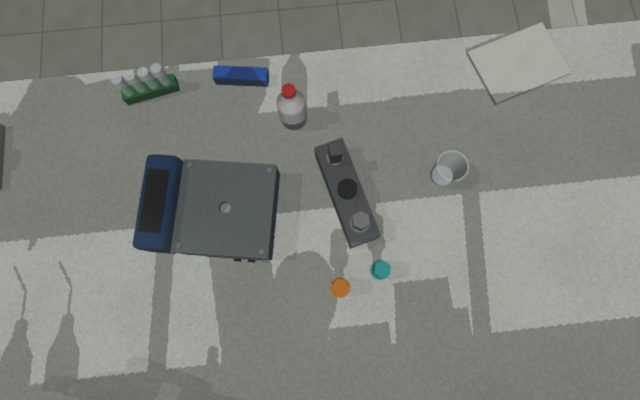

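Scene: rack running from ~(270,185) to (320,275), drift in the near-camera socket, plug in the middle, bolt at the robot end; deck hole at (428,202). Top: deck hole (225,208), drift (335,153), plug (347,188), bolt (361,221). I'll zoom in.

```bash
cat > h.py <<'E'
import numpy as np,cv2
from plant import ctrl
def proj(n,P):
    c=ctrl.calibration(n);M=c["camera_from_world"];p=np.atleast_2d(P)@M[:3,:3].T+M[:3,3]
    return np.c_[c["fx"]*p[:,0]/p[:,2]+c["cx"],c["fy"]*p[:,1]/p[:,2]+c["cy"]]
def back(n,uv,z):
    c=ctrl.calibration(n);M=c["camera_from_world"];R=M[:3,:3];o=-R.T@M[:3,3]
    uv=np.atleast_2d(np.asarray(uv,float));d=np.c_[(uv[:,0]-c["cx"])/c["fx"],(uv[:,1]-c["cy"])/c["fy"],np.ones(len(uv))]@R
    return o+d*((z-o[2])/d[:,2])[:,None]
def crop(n,img,x,y,w,h,k):
    return cv2.resize(img[y:y+h,x:x+w],None,fx=k,fy=k,interpolation=cv2.INTER_CUBIC)
E
python3 - <<'E'
from h import *
t=cv2.imread("pics/top0.png");s=cv2.imread("pics/scene0.png")
a=crop("",t,310,135,75,115,5);  # 375x575
b=crop("",s,255,160,75,115,5)
def grid(im,x0,y0,k):
    for i in range(0,im.shape[1]//k,10):
        cv2.putText(im,str(x0+i),(i*k,8),0,.3,(0,255,255),1);cv2.line(im,(i*k,10),(i*k,16),(0,255,255),1)
    for j in range(0,im.shape[0]//k,10):
        cv2.putText(im,str(y0+j),(0,j*k+4),0,.3,(0,255,255),1)
grid(a,310,135,5);grid(b,255,160,5)
cv2.imwrite("pics/c1.png",np.hstack([a,b]))
c=crop("",t,130,145,160,120,4);grid(c,130,145,4)
h1=crop("",t,215,198,20,20,9);h2=crop("",s,418,192,20,20,9)
h1=np.clip(h1.astype(float)*1.8-30,0,255).astype(np.uint8)
h2=np.clip(h2.astype(float)*1.8-30,0,255).astype(np.uint8)
o=np.zeros((480,160+640,3),np.uint8);o[:,:640]=c;o[:160,640:]=cv2.resize(h1,(160,160));o[200:360,640:]=cv2.resize(h2,(160,160))
cv2.imwrite("pics/c2.png",o)
E
```

```text
(no output)
```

View pics/c1.png

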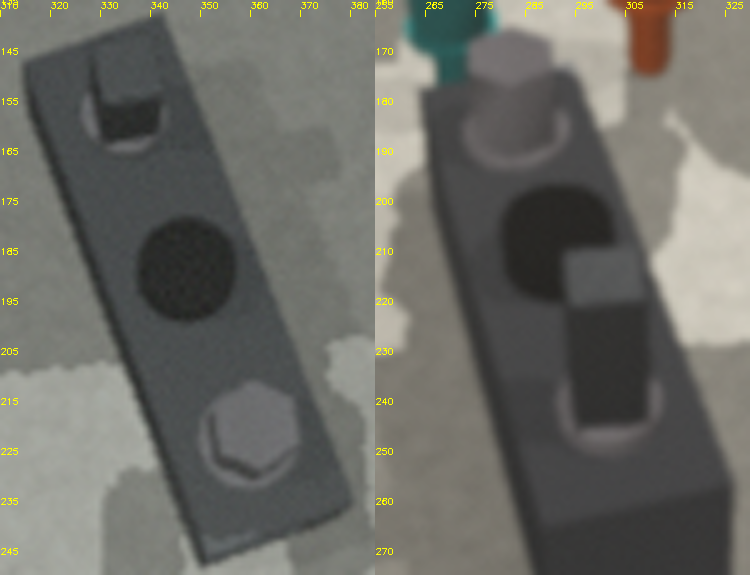

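View pics/c2.png

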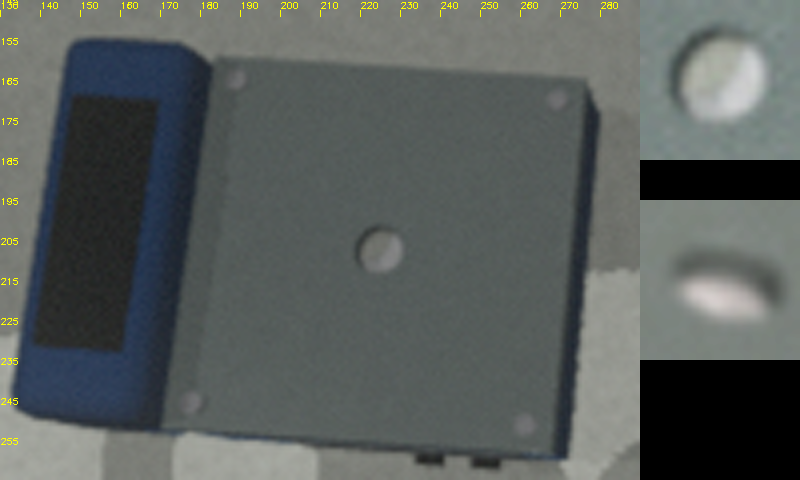

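Crops: rack top corners in the top view ≈ (342.4,138), (315,147.4), (350.6,248.4), (380.4,235); bolt head top ≈ (361.6,219); hole ≈ (225,207.3); deck corners ≈ (184.2,159.5), (277,165), (272,259.5), (170,252.5). Bright frame visible in the hole with a shading boundary.

Run:
```python
from h import *
np.set_printoptions(precision=4,suppress=True)
r=back("top",[(342.4,138),(315,147.4),(350.6,248.4),(380.4,235)],.07)
print("rack",r[:,:2],np.linalg.norm(np.diff(r,axis=0,append=r[:1]),axis=1))
c=r.mean(0);ax=(r[0]+r[1]-r[2]-r[3]);print("centre",c,"axis dir",np.degrees(np.arctan2(ax[1],ax[0])))
u=ax/np.linalg.norm(ax)
for k in(-1,0,1):print(k,c+u*.075*k)
print("plug",back("top",[(347,188.5)],.094),"bolt",back("top",[(361.7,219)],.112), "boltflange",back("top",[(359.8,222)],.074))
print("scene plug",back("scene",[(291.3,208.5)],.094),"bolt",back("scene",[(282,171)],.112),"drift top", back("scene",[(300.3,214.5)],.132),back("top",[(335.8,149.3)],.132))
rs=back("scene",[(326,256.5),(286.5,264.5),(264.5,177),(295,174)],.07);print("scene rack corners",rs[:,:2])
d=back("top",[(184.2,159.5),(277,165),(272,259.5),(170,252.5)],.08);print("deck",d[:,:2],d.mean(0),np.linalg.norm(np.diff(d,axis=0,append=d[:1]),axis=1))
for i,j in((0,1),(3,2),(2,1)):
  v=d[j]-d[i];print(np.degrees(np.arctan2(v[1],v[0])))
print("hole",back("top",[(225.1,207.3)],.08),back("scene",[(428.5,202.5)],.08))
t=cv2.imread("pics/top0.png");s=cv2.imread("pics/scene0.png")
a=crop("",t,213,196,24,24,16);b=crop("",s,416,190,24,24,16)
f=lambda im:cv2.normalize(im,None,0,255,cv2.NORM_MINMAX)
def circ(im,n,x0,y0,C,z,rad,col,k=16):
    th=np.linspace(0,6.283,60);P=np.c_[C[0]+rad*np.cos(th),C[1]+rad*np.sin(th),th*0+z]
    q=((proj(n,P)-[x0,y0]+.5)*k).astype(int);cv2.polylines(im,[q],True,col,1)
a,b=f(a),f(b)
C=back("top",[(225.1,207.3)],.08)[0]
circ(a,"top",213,196,C,.08,.01225,(0,255,0));
C2=back("scene",[(428.5,202.5)],.08)[0];circ(b,"scene",416,190,C2,.08,.01225,(0,255,0))
circ(a,"top",213,196,C,.068,.01225,(255,0,0));circ(b,"scene",416,190,C2,.068,.01225,(255,0,0))
cv2.imwrite("pics/hole.png",np.hstack([a,b]))
```

```text
rack [[ 0.6883 -0.1613]
 [ 0.6731 -0.0993]
 [ 0.4468 -0.1505]
 [ 0.4678 -0.2157]] [0.0638 0.2321 0.0684 0.2271]
centre [ 0.569  -0.1567  0.07  ] axis dir 13.297321485218037
-1 [ 0.496 -0.174  0.07 ]
0 [ 0.569  -0.1567  0.07  ]
1 [ 0.642  -0.1395  0.07  ]
plug [[ 0.5687 -0.1562  0.094 ]] bolt [[ 0.4994 -0.1767  0.112 ]] boltflange [[ 0.499  -0.1759  0.074 ]]
scene plug [[ 0.5823 -0.1587  0.094 ]] bolt [[ 0.4978 -0.1768  0.112 ]] drift top [[ 0.6346 -0.1417  0.132 ]] [[ 0.6433 -0.1403  0.132 ]]
scene rack corners [[ 0.6735 -0.1008]
 [ 0.6874 -0.1663]
 [ 0.4647 -0.2163]
 [ 0.4572 -0.1538]]
deck [[ 0.6725  0.1826]
 [ 0.639  -0.0144]
 [ 0.4407  0.0119]
 [ 0.477   0.2182]] [0.5573 0.0996 0.08  ] [0.1999 0.2001 0.2094 0.1987]
-99.63885182038084
-99.9754343759838
-7.568607589541732
hole [[0.5589 0.101  0.08  ]] [[0.5613 0.0987 0.08  ]]
```

View pics/hole.png

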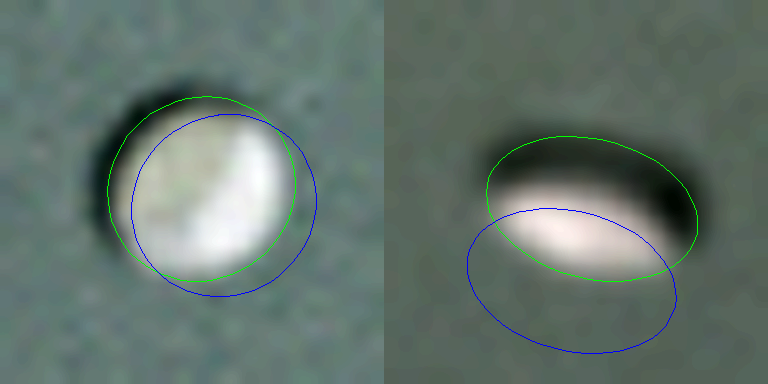

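The hole view shows the frame's white face at lower right and its hole (tan) at upper left in the top view, so the frame hole is displaced towards about +x+y. I'll fit that, the handle and hex yaws and the obstacles.

Run:
```python
from h import *
from scipy.spatial.transform import Rotation as Ro
np.set_printoptions(precision=4,suppress=True)
s=ctrl.get_state();R=Ro.from_quat(s["tcp_rot"]).as_matrix();print("tool axes cols\n",R)
print("jaw yaw",np.degrees(np.arctan2(R[1,1],R[0,1])))
print("drift top",back("scene",[(300.6,214.8)],.14),back("top",[(335.8,149.3)],.14))
q=lambda x0,y0,a:np.array(a)/5.+[x0,y0]
def yaw(P):
  v=P[1]-P[0];return np.degrees(np.arctan2(v[1],v[0]))
print("drift edge yaw",yaw(back("scene",q(255-75,160,[(575,428),(645,425)]),.078)),yaw(back("scene",q(180,160,[(563,303),(648,300)]),.14)),yaw(back("top",q(310,135,[(100,105),(160,97)]),.14)))
hx=q(310,135,[(257,380),(298,401),(298,440),(262,462),(220,443),(215,405)])
H=back("top",hx,.112)[:,:2];c=H.mean(0);a=np.degrees(np.arctan2(*(H-c).T[::-1]));print("hex verts",a%60,c,np.linalg.norm(H-c,axis=1))
print("bottle",back("top",[(288.5,90.5)],.15),back("scene",[(362,280)],.15))
print("lookalikes top",back("top",[(340.5,288),(381,270)],.087),back("scene",[(309.5,146),(269.5,155)],.087))
print("beaker",back("top",[(453,166)],.085))
t=cv2.imread("pics/top0.png").astype(float)
C0=np.array([.5597,.1003])
best=[]
yy,xx=np.mgrid[200:216,217:234];px=np.c_[xx.ravel(),yy.ravel()].astype(float);val=t[yy,xx,0].ravel()  # blue: tan lacks blue
C=back("top",[(224.7,207)],.08)[0,:2]
w1=back("top",px,.08)[:,:2];w2=back("top",px,.068)[:,:2];w3=back("top",px,.066)[:,:2]
vis=(np.linalg.norm(w1-C,axis=1)<.0105)&(np.linalg.norm(w2-C,axis=1)<.0105)
for r in(.013,.01375,.0145):
  for th in range(0,360,5):
    f=C+r*np.array([np.cos(np.radians(th)),np.sin(np.radians(th))])
    i=vis&(np.linalg.norm(w3-f,axis=1)<.0118);o=vis&(np.linalg.norm(w3-f,axis=1)>.0127)
    if i.sum()>4 and o.sum()>4:best.append((abs(val[o].mean()-val[i].mean())/np.sqrt(val[o].var()+val[i].var()+1),r,th,val[i].mean(),val[o].mean(),i.sum(),o.sum()))
for b in sorted(best)[::-1][:10]:print(np.array(b))
```

```text
tool axes cols
 [[-0.001   0.3418  0.9398]
 [-0.0019  0.9398 -0.3418]
 [-1.     -0.0021 -0.0003]]
jaw yaw 70.01452749079716
drift top [[ 0.6431 -0.141   0.14  ]] [[ 0.6406 -0.1398  0.14  ]]
drift edge yaw 91.03693227285191 90.7240273349392 -88.19552113156186
hex verts [54.6589 51.5178 58.7779 58.0103 52.895   2.4249] [ 0.4987 -0.1765] [0.0169 0.0181 0.0173 0.0162 0.0176 0.0185]
bottle [[ 0.7724 -0.0573  0.15  ]] [[ 0.7762 -0.0598  0.15  ]]
lookalikes top [[ 0.3698 -0.1201  0.087 ]
 [ 0.3962 -0.2049  0.087 ]] [[ 0.383  -0.1218  0.087 ]
 [ 0.4129 -0.2075  0.087 ]]
beaker [[ 0.5955 -0.3864  0.085 ]]
[  3.7988   0.013   50.     108.2    127.2083  25.      24.    ]
[  3.3288   0.0138  50.     108.0417 126.2143  24.      28.    ]
[  3.241    0.013   55.     108.8889 127.2083  27.      24.    ]
[  3.0686   0.0138  45.     107.9583 125.9643  24.      28.    ]
[  2.9374   0.0145  45.     107.4286 125.3     21.      30.    ]
[  2.9261   0.013   45.     108.8148 126.75    27.      24.    ]
[  2.8805   0.0138  65.     108.4783 126.1481  23.      27.    ]
[  2.8514   0.0138  60.     108.2083 125.7857  24.      28.    ]
[  2.8021   0.0145  55.     107.7273 125.3     22.      30.    ]
[  2.7083   0.0138  55.     108.08   125.4138  25.      29.    ]
```

Frame direction ≈ 50° (contrast peaks clearly there), so the lens centre is ≈ 6.8 mm from the hole axis that way. The drift is at ≈ (0.642, -0.1405) with its handle square to the world axes. Moving over it.

Call:
play_rows --targets '[{"delta_pos": [0.4116, -0.7744, -0.015], "delta_rot": [0, 0, 0.111], "claw": 55}, {"delta_pos": [0.4116, -0.7744, -0.015], "delta_rot": [0, 0, 0.111], "claw": 55}, {"delta_pos": [0.4116, -0.7744, -0.015], "delta_rot": [0, 0, 0.111], "claw": 55}, {"delta_pos": [0.4116, -0.7744, -0.015], "delta_rot": [0, 0, 0.111], "claw": 55}, {"delta_pos": [0.4116, -0.7744, -0.015], "delta_rot": [0, 0, 0.111], "claw": 55}, {"delta_pos": [0.4116, -0.7744, -0.015], "delta_rot": [0, 0, 0.111], "claw": 55}, {"delta_pos": [0.4116, -0.7744, -0.015], "delta_rot": [0, 0, 0.111], "claw": 55}, {"delta_pos": [0.4116, -0.7744, -0.015], "delta_rot": [0, 0, 0.111], "claw": 55}, {"delta_pos": [0.4116, -0.7744, -0.015], "delta_rot": [0, 0, 0.111], "claw": 55}, {"delta_pos": [0.4116, -0.7744, -0.015], "delta_rot": [0, 0, 0.111], "claw": 55}, {"delta_pos": [0.4116, -0.7744, -0.015], "delta_rot": [0, 0, 0.111], "claw": 55}, {"delta_pos": [0.4116, -0.7744, -0.015], "delta_rot": [0, 0, 0.111], "claw": 55}, {"delta_pos": [0.4116, -0.7744, -0.015], "delta_rot": [0, 0, 0.111], "claw": 55}, {"delta_pos": [0.4116, -0.7744, -0.015], "delta_rot": [0, 0, 0.111], "claw": 55}, {"delta_pos": [0.4116, -0.7744, -0.015], "delta_rot": [0, 0, 0.111], "claw": 55}, {"delta_pos": [0.4116, -0.7744, -0.015], "delta_rot": [0, 0, 0.111], "claw": 55}, {"delta_pos": [0.4116, -0.7744, -0.015], "delta_rot": [0, 0, 0.111], "claw": 55}, {"delta_pos": [0.4116, -0.7744, -0.015], "delta_rot": [0, 0, 0.111], "claw": 55}, {"delta_pos": [0.4116, -0.7744, -0.015], "delta_rot": [0, 0, 0.111], "claw": 55}, {"delta_pos": [0.4116, -0.7744, -0.015], "delta_rot": [0, 0, 0.111], "claw": 55}]'

```text
time: 1.77
eef_pos: [0.6216, -0.1035, 0.2401]
tcp_rot: [-0.0, 0.708, -0.001, 0.707]
contact_force: [0.2, 1.0, -0.2]
opening: 0.643
```

Call:
play_rows --targets '[{"delta_pos": [0.0204, -0.037, 0], "delta_rot": [0, 0, 0], "claw": 55}, {"delta_pos": [0.0204, -0.037, 0], "delta_rot": [0, 0, 0], "claw": 55}, {"delta_pos": [0.0204, -0.037, 0], "delta_rot": [0, 0, 0], "claw": 55}, {"delta_pos": [0.0204, -0.037, -0.03], "delta_rot": [0, 0, 0], "claw": 55}, {"delta_pos": [0.0204, -0.037, -0.06], "delta_rot": [0, 0, 0], "claw": 55}, {"delta_pos": [0.0204, -0.037, -0.09], "delta_rot": [0, 0, 0], "claw": 55}, {"delta_pos": [0.0204, -0.037, -0.11], "delta_rot": [0, 0, 0], "claw": 55}, {"delta_pos": [0.0204, -0.037, -0.13], "delta_rot": [0, 0, 0], "claw": 55}, {"delta_pos": [0.0204, -0.037, -0.13], "delta_rot": [0, 0, 0], "claw": 55}, {"delta_pos": [0.0204, -0.037, -0.13], "delta_rot": [0, 0, 0], "claw": 55}]'

```text
time: 2.6
eef_pos: [0.6407, -0.1387, 0.1089]
tcp_rot: [-0.0, 0.709, 0.0, 0.705]
contact_force: [0.4, -0.6, 0.4]
opening: 0.645
```

Run:
```python
from h import *
t=ctrl.read_camera("top");s=ctrl.read_camera("scene")
cv2.imwrite("pics/g1.png",np.hstack([crop("",t,280,110,110,110,3.5),crop("",s,245,150,110,110,3.5)]))
```

```text
(no output)
```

View pics/g1.png

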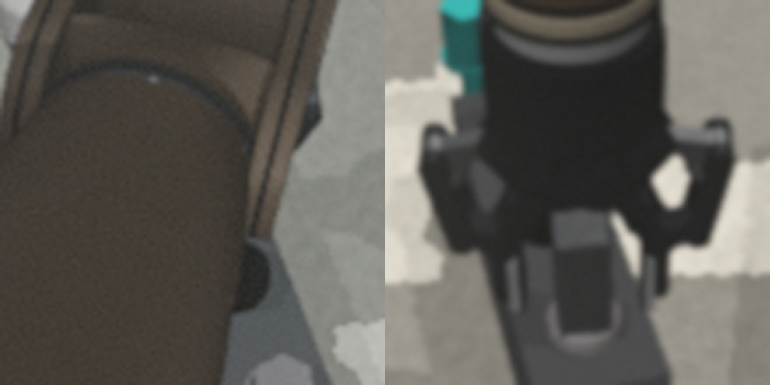

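The scene view shows the handle centred between the fingers, and the top view is blocked by the arm. Closing the gripper, then lifting.

Call:
play_rows --newtons 110 --targets '[{"delta_pos": [0, 0, 0], "delta_rot": [0, 0, 0], "claw": 15}, {"delta_pos": [0, 0, 0], "delta_rot": [0, 0, 0], "claw": 15}, {"delta_pos": [0, 0, 0], "delta_rot": [0, 0, 0], "claw": 15}, {"delta_pos": [0, 0, 0], "delta_rot": [0, 0, 0], "claw": 15}, {"delta_pos": [0, 0, 0], "delta_rot": [0, 0, 0], "claw": 15}, {"delta_pos": [0, 0, 0], "delta_rot": [0, 0, 0], "claw": 15}, {"delta_pos": [0, 0, 0], "delta_rot": [0, 0, 0], "claw": 15}, {"delta_pos": [0, 0, 0], "delta_rot": [0, 0, 0], "claw": 15}]'

```text
time: 3.37
eef_pos: [0.6442, -0.1402, 0.1148]
tcp_rot: [-0.001, 0.705, -0.001, 0.709]
contact_force: [-0.2, 0.7, 7.2]
opening: 0.292
```

Call:
play_rows --targets '[{"delta_pos": [0, 0, 0.02], "delta_rot": [0, 0, 0], "claw": 15}, {"delta_pos": [0, 0, 0.05], "delta_rot": [0, 0, 0], "claw": 15}, {"delta_pos": [0, 0, 0.08], "delta_rot": [0, 0, 0], "claw": 15}, {"delta_pos": [0, 0, 0.11], "delta_rot": [0, 0, 0], "claw": 15}, {"delta_pos": [0, 0, 0.11], "delta_rot": [0, 0, 0], "claw": 15}, {"delta_pos": [0, 0, 0.11], "delta_rot": [0, 0, 0], "claw": 15}]'

```text
time: 3.87
eef_pos: [0.645, -0.1406, 0.2268]
tcp_rot: [-0.002, 0.704, -0.002, 0.71]
contact_force: [-0.2, 0.2, -2.9]
opening: 0.294
```

Call:
play_rows --targets '[{"delta_pos": [-0.081, 0.246, 0], "delta_rot": [0, 0, -0.222], "claw": 15}, {"delta_pos": [-0.081, 0.246, 0], "delta_rot": [0, 0, -0.222], "claw": 15}, {"delta_pos": [-0.081, 0.246, 0], "delta_rot": [0, 0, -0.222], "claw": 15}, {"delta_pos": [-0.081, 0.246, 0], "delta_rot": [0, 0, -0.222], "claw": 15}, {"delta_pos": [-0.081, 0.246, 0], "delta_rot": [0, 0, -0.222], "claw": 15}, {"delta_pos": [-0.081, 0.246, 0], "delta_rot": [0, 0, -0.222], "claw": 15}, {"delta_pos": [-0.081, 0.246, 0], "delta_rot": [0, 0, -0.222], "claw": 15}, {"delta_pos": [-0.081, 0.246, 0], "delta_rot": [0, 0, -0.222], "claw": 15}, {"delta_pos": [-0.081, 0.246, 0], "delta_rot": [0, 0, -0.222], "claw": 15}, {"delta_pos": [-0.081, 0.246, 0], "delta_rot": [0, 0, -0.222], "claw": 15}, {"delta_pos": [-0.081, 0.246, 0], "delta_rot": [0, 0, -0.222], "claw": 15}, {"delta_pos": [-0.081, 0.246, 0], "delta_rot": [0, 0, -0.222], "claw": 15}]'

```text
time: 4.87
eef_pos: [0.5644, 0.104, 0.2263]
tcp_rot: [0.239, 0.662, -0.245, 0.666]
contact_force: [-0.8, 0.8, -2.1]
opening: 0.294
```

Run:
```python
from h import *
from scipy.spatial.transform import Rotation as Ro
np.set_printoptions(precision=4,suppress=True)
for i in range(4):
  s=ctrl.get_state();R=Ro.from_quat(s["tcp_rot"]).as_matrix();print(s["eef_pos"],R[:,0],np.degrees(np.arctan2(R[1,1],R[0,1])),s["contact_force"],s["opening"])
  im=ctrl.read_camera("scene")
cv2.imwrite("pics/s2f.png",im)
x0,y0,w,h,k=385,120,90,100,6
c=crop("",im,x0,y0,w,h,k)
for i in range(0,w,10):
  cv2.putText(c,str(x0+i),(i*k,10),0,.35,(0,255,255),1);cv2.line(c,(i*k,12),(i*k,18),(0,255,255),1)
for j in range(0,h,10):cv2.putText(c,str(y0+j),(0,j*k+4),0,.35,(0,255,255),1)
cv2.imwrite("pics/s2.png",c)
```

```text
[0.5644 0.104  0.2263] [ 0.003  -0.0095 -1.    ] 49.93633172600451 [-0.7545  0.8463 -2.0871] 0.29400781287637634
[0.5644 0.1041 0.2265] [ 0.0034 -0.0095 -0.9999] 49.93941463562969 [-0.3646  0.2009 -1.8369] 0.29297302604039677
[0.5643 0.1043 0.2267] [ 0.0035 -0.0094 -0.9999] 49.95435907045807 [ 0.1975 -0.0321 -2.2762] 0.29405116290400435
[0.5643 0.1045 0.2268] [ 0.0036 -0.0094 -0.9999] 49.96795794000698 [ 0.4111  0.125  -2.5968] 0.2940764796185722
```

View pics/s2.png

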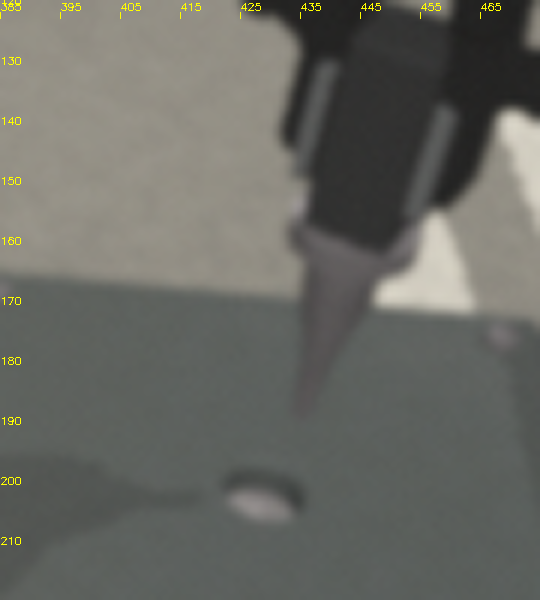

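Tip appears at about (434.5,189.5), with the collar centred near (444,160). The drift may be tilted in the grip, so I'm checking against the projection.

Run:
```python
from h import *
np.set_printoptions(precision=4,suppress=True)
print("upright pred tip, collar bottom/top",proj("scene",[[.5643,.1043,.1158],[.5643,.1043,.1818],[.5643,.1043,.1898],[.5643,.1043,.251]]))
for z in(.105,.112,.118):print(z,back("scene",[(434.5,189.5)],z))
print(back("scene",[(443.5,160.5)],.1858))
im=cv2.imread("pics/s2f.png");g=im.sum(2).astype(int)
for y in range(160,192,3):
  print(y,g[y,425:462].tolist())
t=ctrl.read_camera("top");cv2.imwrite("pics/t2.png",t)
```

```text
upright pred tip, collar bottom/top [[435.9868 189.427 ]
 [444.4647 160.5833]
 [445.5746 156.8074]
 [454.7452 125.6071]]
0.105 [[0.5527 0.107  0.105 ]]
0.112 [[0.5603 0.1035 0.112 ]]
0.118 [[0.5668 0.1004 0.118 ]]
[[0.5691 0.1003 0.1858]]
160 [429, 429, 425, 426, 426, 423, 411, 374, 304, 253, 247, 270, 290, 299, 294, 287, 274, 249, 214, 186, 165, 162, 156, 153, 167, 208, 273, 325, 357, 411, 511, 590, 614, 609, 593, 535, 461]
163 [418, 416, 420, 417, 414, 408, 412, 420, 413, 386, 331, 282, 270, 276, 279, 286, 286, 288, 289, 289, 288, 284, 274, 266, 267, 277, 278, 290, 358, 479, 572, 603, 609, 612, 615, 597, 545]
166 [420, 425, 425, 424, 422, 421, 421, 420, 419, 389, 318, 251, 238, 253, 263, 274, 278, 278, 276, 271, 269, 266, 292, 360, 427, 475, 511, 552, 584, 597, 602, 602, 600, 604, 608, 606, 574]
169 [326, 323, 329, 335, 337, 342, 347, 352, 354, 328, 271, 239, 237, 251, 261, 267, 265, 258, 256, 246, 242, 288, 427, 554, 608, 613, 609, 603, 597, 591, 591, 603, 611, 612, 608, 605, 602]
172 [292, 290, 293, 293, 291, 288, 288, 286, 281, 268, 242, 233, 242, 255, 261, 259, 255, 248, 238, 2
[... 528 characters left out ...]
 248, 250, 250, 251, 269, 277, 283, 286, 283, 284, 284, 281, 284, 284, 285, 287, 287, 287, 290, 289, 286, 287, 287, 287, 284, 285]
184 [285, 282, 283, 285, 286, 287, 282, 281, 276, 260, 251, 257, 260, 261, 269, 277, 279, 279, 283, 283, 280, 282, 282, 282, 287, 285, 287, 286, 286, 284, 284, 284, 284, 285, 287, 287, 284]
187 [288, 283, 286, 281, 285, 286, 285, 279, 272, 261, 260, 263, 265, 273, 277, 279, 279, 280, 282, 283, 285, 287, 282, 286, 282, 281, 278, 279, 276, 277, 278, 279, 279, 281, 283, 284, 284]
190 [286, 284, 280, 283, 283, 280, 281, 281, 281, 276, 279, 278, 278, 282, 280, 280, 279, 282, 283, 281, 284, 283, 285, 285, 284, 284, 283, 281, 277, 281, 281, 283, 277, 278, 284, 280, 283]
```

Prediction and image agree to ~1 px, with the tip ~2 mm short in y, mostly from a tool tilt of 0.01 rad. I'll straighten, shift and go down to just inside the deck hole.

Call:
play_rows --targets '[{"delta_pos": [0.0004, 0.0012, -0.005], "delta_rot": [0.003, 0.0011, 0], "claw": 15}, {"delta_pos": [0.0004, 0.0012, -0.015], "delta_rot": [0.003, 0.0011, 0], "claw": 15}, {"delta_pos": [0.0004, 0.0012, -0.025], "delta_rot": [0.003, 0.0011, 0], "claw": 15}, {"delta_pos": [0.0004, 0.0012, -0.03], "delta_rot": [0.003, 0.0011, 0], "claw": 15}, {"delta_pos": [0.0004, 0.0012, -0.034], "delta_rot": [0.003, 0.0011, 0], "claw": 15}, {"delta_pos": [0.0004, 0.0012, -0.037], "delta_rot": [0.003, 0.0011, 0], "claw": 15}, {"delta_pos": [0.0004, 0.0012, -0.04], "delta_rot": [0.003, 0.0011, 0], "claw": 15}, {"delta_pos": [0.0004, 0.0012, -0.043], "delta_rot": [0.003, 0.0011, 0], "claw": 15}, {"delta_pos": [0.0004, 0.0012, -0.043], "delta_rot": [0.003, 0.0011, 0], "claw": 15}, {"delta_pos": [0.0004, 0.0012, -0.043], "delta_rot": [0.003, 0.0011, 0], "claw": 15}]'

```text
time: 5.95
eef_pos: [0.5646, 0.1061, 0.1839]
tcp_rot: [0.242, 0.664, -0.242, 0.665]
contact_force: [0.5, -0.4, -2.9]
opening: 0.293
```

```bash
cat > st.py <<'E'
from h import *
from scipy.spatial.transform import Rotation as Ro
np.set_printoptions(precision=4,suppress=True)
s=ctrl.get_state();R=Ro.from_quat(s["tcp_rot"]).as_matrix();print(s["eef_pos"],"toolx",R[:,0],np.degrees(np.arctan2(R[1,1],R[0,1])),"F",s["contact_force"],"M",s["wrist_torque"],s["opening"])
E
python3 st.py
python3 - <<'E'
from h import *
im=ctrl.read_camera("scene");cv2.imwrite("pics/s3f.png",im)
cv2.imwrite("pics/s3.png",np.hstack([crop("",im,405,150,50,65,8),crop("",cv2.imread("pics/s2f.png"),405,150,50,65,8)]))
E
```

```text
[0.5646 0.1061 0.1839] toolx [ 0.0004  0.0001 -1.    ] 50.003940569718765 F [ 0.5245 -0.3581 -2.9048] M [0.0277 0.0334 0.0015] 0.29298397028341394
```

View pics/s3.png

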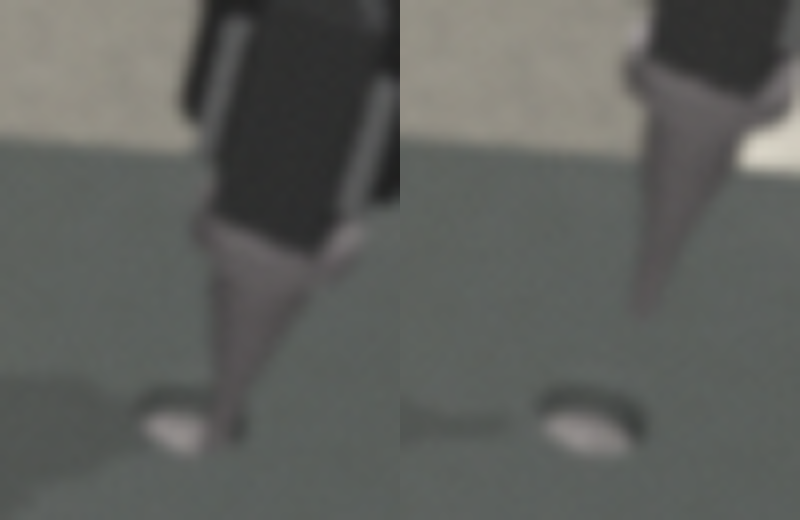

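The left picture shows the tip inside the deck hole on its right (+y) side, with no contact force. Continuing down past frame level in small steps.

Call:
play_rows --targets '[{"delta_pos": [0, 0, -0.002], "delta_rot": [0, 0, 0], "claw": 15}, {"delta_pos": [0, 0, -0.004], "delta_rot": [0, 0, 0], "claw": 15}, {"delta_pos": [0, 0, -0.006], "delta_rot": [0, 0, 0], "claw": 15}, {"delta_pos": [0, 0, -0.008], "delta_rot": [0, 0, 0], "claw": 15}, {"delta_pos": [0, 0, -0.01], "delta_rot": [0, 0, 0], "claw": 15}, {"delta_pos": [0, 0, -0.012], "delta_rot": [0, 0, 0], "claw": 15}, {"delta_pos": [0, 0, -0.012], "delta_rot": [0, 0, 0], "claw": 15}]'

```text
time: 6.58
eef_pos: [0.5644, 0.1061, 0.1714]
tcp_rot: [0.242, 0.665, -0.242, 0.664]
contact_force: [-0.4, -0.5, -3.9]
opening: 0.29
```

```bash
python3 st.py
```

```text
[0.5644 0.1061 0.1714] toolx [-0.0003  0.0001 -1.    ] 50.002976682044626 F [-0.4272 -0.4592 -3.9474] M [ 0.0068 -0.0129  0.0071] 0.29009769552455295
```

No contact at 20 mm depth, so the tip is past the frame's top face and in its hole. Drawing towards the axis while descending.

Call:
play_rows --targets '[{"delta_pos": [-0.0003, -0.0004, -0.002], "delta_rot": [0, 0, 0], "claw": 15}, {"delta_pos": [-0.0007, -0.0008, -0.003], "delta_rot": [0, 0, 0], "claw": 15}, {"delta_pos": [-0.0011, -0.0013, -0.0045], "delta_rot": [0, 0, 0], "claw": 15}, {"delta_pos": [-0.0015, -0.0018, -0.006], "delta_rot": [0, 0, 0], "claw": 15}, {"delta_pos": [-0.0018, -0.0021, -0.008], "delta_rot": [0, 0, 0], "claw": 15}, {"delta_pos": [-0.0021, -0.0025, -0.01], "delta_rot": [0, 0, 0], "claw": 15}, {"delta_pos": [-0.0021, -0.0025, -0.01], "delta_rot": [0, 0, 0], "claw": 15}]'

```text
time: 7.17
eef_pos: [0.5631, 0.1038, 0.1618]
tcp_rot: [0.243, 0.664, -0.241, 0.665]
contact_force: [2.6, 2.3, -2.8]
opening: 0.287
```

```bash
python3 st.py
```

```text
[0.5631 0.1038 0.1618] toolx [ 0.0026  0.0011 -1.    ] 49.978800045398195 F [ 2.6452  2.2927 -2.7829] M [ 0.4053 -0.5829 -0.02  ] 0.28702010492361585
```

A ~3.5 N force towards +x+y: the frame is being dragged. Continuing.

Call:
play_rows --targets '[{"delta_pos": [-0.0005, -0.0005, -0.002], "delta_rot": [0, 0, 0], "claw": 15}, {"delta_pos": [-0.001, -0.001, -0.004], "delta_rot": [0, 0, 0], "claw": 15}, {"delta_pos": [-0.0014, -0.0014, -0.006], "delta_rot": [0, 0, 0], "claw": 15}, {"delta_pos": [-0.0019, -0.0019, -0.008], "delta_rot": [0, 0, 0], "claw": 15}, {"delta_pos": [-0.0023, -0.0023, -0.01], "delta_rot": [0, 0, 0], "claw": 15}, {"delta_pos": [-0.0027, -0.0027, -0.012], "delta_rot": [0, 0, 0], "claw": 15}, {"delta_pos": [-0.003, -0.0031, -0.014], "delta_rot": [0, 0, 0], "claw": 15}, {"delta_pos": [-0.0034, -0.0035, -0.016], "delta_rot": [0, 0, 0], "claw": 15}, {"delta_pos": [-0.0034, -0.0035, -0.018], "delta_rot": [0, 0, 0], "claw": 15}, {"delta_pos": [-0.0034, -0.0035, -0.018], "delta_rot": [0, 0, 0], "claw": 15}]'

```text
time: 8.0
eef_pos: [0.5594, 0.1002, 0.1431]
tcp_rot: [0.242, 0.664, -0.241, 0.665]
contact_force: [2.9, 1.5, -0.6]
opening: 0.287
```

```bash
python3 st.py
```

```text
[0.5594 0.1002 0.1431] toolx [ 0.0018  0.0008 -1.    ] 49.98399222962941 F [ 2.8644  1.5438 -0.646 ] M [ 0.37   -0.6305 -0.0355] 0.2870816194254792
```

Call:
play_rows --targets '[{"delta_pos": [0, 0, -0.002], "delta_rot": [0, 0, 0], "claw": 15}, {"delta_pos": [0, 0, -0.004], "delta_rot": [0, 0, 0], "claw": 15}, {"delta_pos": [0, 0, -0.006], "delta_rot": [0, 0, 0], "claw": 15}, {"delta_pos": [0, 0, -0.008], "delta_rot": [0, 0, 0], "claw": 15}, {"delta_pos": [0, 0, -0.01], "delta_rot": [0, 0, 0], "claw": 15}, {"delta_pos": [0, 0, -0.01], "delta_rot": [0, 0, 0], "claw": 15}]'

```text
time: 8.5
eef_pos: [0.559, 0.1002, 0.1324]
tcp_rot: [0.242, 0.664, -0.242, 0.665]
contact_force: [3.3, 2.1, -0.7]
opening: 0.29
```

```bash
python3 st.py
```

```text
[0.559  0.1002 0.1324] toolx [ 0.0007  0.0006 -1.    ] 49.99318140124531 F [ 3.2812  2.1045 -0.7273] M [ 0.4943 -0.5809 -0.0394] 0.2904417396969368
```

Call:
play_rows --targets '[{"delta_pos": [0, 0, -0.002], "delta_rot": [0, 0, 0], "claw": 15}, {"delta_pos": [0, 0, -0.004], "delta_rot": [0, 0, 0], "claw": 15}, {"delta_pos": [0, 0, -0.005], "delta_rot": [0, 0, 0], "claw": 15}, {"delta_pos": [0, 0, -0.006], "delta_rot": [0, 0, 0], "claw": 15}, {"delta_pos": [0, 0, -0.007], "delta_rot": [0, 0, 0], "claw": 15}, {"delta_pos": [0, 0, -0.008], "delta_rot": [0, 0, 0], "claw": 15}, {"delta_pos": [0, 0, -0.008], "delta_rot": [0, 0, 0], "claw": 15}, {"delta_pos": [0, 0, -0.008], "delta_rot": [0, 0, 0], "claw": 15}, {"delta_pos": [0, 0, -0.008], "delta_rot": [0, 0, 0], "claw": 15}]'

```text
time: 9.25
eef_pos: [0.559, 0.1003, 0.1248]
tcp_rot: [0.242, 0.664, -0.242, 0.664]
contact_force: [0.7, 3.1, 5.0]
opening: 0.291
```

```bash
python3 st.py
```

```text
[0.559  0.1003 0.1248] toolx [ 0.0003  0.0008 -1.    ] 49.994475481075156 F [0.6568 3.0618 5.0008] M [ 0.6348 -0.0771  0.0134] 0.2907991287936551
```

Call:
play_rows --targets '[{"delta_pos": [0, 0, -0.001], "delta_rot": [0, 0, 0], "claw": 15}, {"delta_pos": [0, 0, -0.002], "delta_rot": [0, 0, 0], "claw": 15}, {"delta_pos": [0, 0, -0.003], "delta_rot": [0, 0, 0], "claw": 15}, {"delta_pos": [0, 0, -0.003], "delta_rot": [0, 0, 0], "claw": 15}, {"delta_pos": [0, 0, -0.003], "delta_rot": [0, 0, 0], "claw": 15}]'

```text
time: 9.67
eef_pos: [0.5591, 0.1003, 0.1247]
tcp_rot: [0.242, 0.665, -0.242, 0.664]
contact_force: [-5.7, 2.5, 15.9]
opening: 0.29
```

```bash
python3 st.py
python3 - <<'E'
from h import *
im=ctrl.read_camera("scene");cv2.imwrite("pics/s4.png",crop("",im,385,130,100,90,6))
E
```

```text
[0.5591 0.1003 0.1247] toolx [-0.0009  0.0003 -1.    ] 50.01682008958152 F [-5.6717  2.5449 15.8832] M [ 0.4579  0.9018 -0.0505] 0.29010114282008576
```

View pics/s4.png

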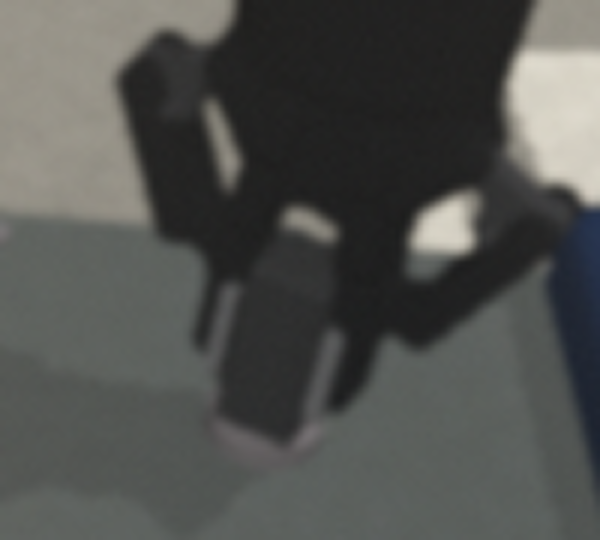

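The collar sits flat on the deck, and the z force rises with no further descent. Lifting the drift out.

Call:
play_rows --targets '[{"delta_pos": [0, 0, 0.01], "delta_rot": [0, 0, 0], "claw": 15}, {"delta_pos": [0, 0, 0.025], "delta_rot": [0, 0, 0], "claw": 15}, {"delta_pos": [0, 0, 0.045], "delta_rot": [0, 0, 0], "claw": 15}, {"delta_pos": [0, 0, 0.07], "delta_rot": [0, 0, 0], "claw": 15}, {"delta_pos": [0, 0, 0.1], "delta_rot": [0, 0, 0], "claw": 15}, {"delta_pos": [0, 0, 0.1], "delta_rot": [0, 0, 0], "claw": 15}, {"delta_pos": [0, 0, 0.1], "delta_rot": [0, 0, 0], "claw": 15}]'

```text
time: 10.3
eef_pos: [0.5589, 0.0996, 0.2248]
tcp_rot: [0.241, 0.665, -0.242, 0.664]
contact_force: [-0.8, -0.2, -4.2]
opening: 0.288
```

Call:
play_rows --targets '[{"delta_pos": [0.0855, -0.2405, 0], "delta_rot": [0, 0, 0.222], "claw": 15}, {"delta_pos": [0.0855, -0.2405, 0], "delta_rot": [0, 0, 0.222], "claw": 15}, {"delta_pos": [0.0855, -0.2405, 0], "delta_rot": [0, 0, 0.222], "claw": 15}, {"delta_pos": [0.0855, -0.2405, 0], "delta_rot": [0, 0, 0.222], "claw": 15}, {"delta_pos": [0.0855, -0.2405, 0], "delta_rot": [0, 0, 0.222], "claw": 15}, {"delta_pos": [0.0855, -0.2405, 0], "delta_rot": [0, 0, 0.222], "claw": 15}, {"delta_pos": [0.0855, -0.2405, 0], "delta_rot": [0, 0, 0.222], "claw": 15}, {"delta_pos": [0.0855, -0.2405, 0], "delta_rot": [0, 0, 0.222], "claw": 15}, {"delta_pos": [0.0855, -0.2405, 0], "delta_rot": [0, 0, 0.222], "claw": 15}, {"delta_pos": [0.0855, -0.2405, 0], "delta_rot": [0, 0, 0.222], "claw": 15}, {"delta_pos": [0.0855, -0.2405, 0], "delta_rot": [0, 0, 0.222], "claw": 15}]'

```text
time: 11.22
eef_pos: [0.6435, -0.1392, 0.2233]
tcp_rot: [-0.001, 0.708, 0.0, 0.706]
contact_force: [-0.4, -0.3, -3.0]
opening: 0.293
```

```bash
python3 st.py
python3 - <<'E'
from h import *
t=ctrl.read_camera("top");im=ctrl.read_camera("scene");cv2.imwrite("pics/s5.png",np.hstack([crop("",im,255,130,90,140,4),crop("",t,195,177,60,60,7)[:,:420].copy()[:420] if 0 else cv2.resize(crop("",t,200,182,50,50,8),(400,560))]))
print(proj("scene",[.642,-.1404,.07]),proj("scene",[.642,-.1404,.114]))
E
```

```text
[ 0.6435 -0.1392  0.2233] toolx [-0.0023 -0.0005 -1.    ] 90.06110202660142 F [-0.4361 -0.3247 -3.0396] M [ 0.0172 -0.0641  0.0056] 0.2931283967301513
[[302.12210959 242.57178146]] [[301.4392814  225.32142306]]
```

View pics/s5.png

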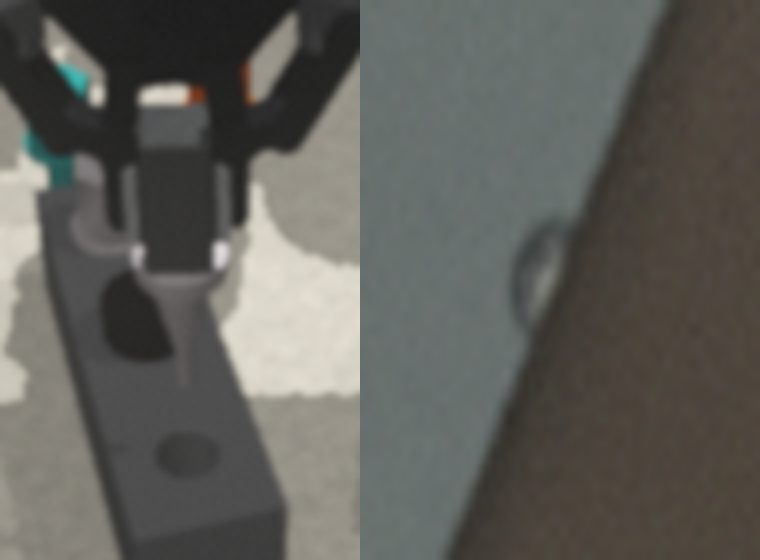

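The tip (301,227) lines up over the socket (302,244) as projected. Lowering.

Call:
play_rows --targets '[{"delta_pos": [0.001, -0.001, -0.01], "delta_rot": [0, 0, 0], "claw": 15}, {"delta_pos": [0.001, -0.001, -0.025], "delta_rot": [0, 0, 0], "claw": 15}, {"delta_pos": [0.001, -0.001, -0.035], "delta_rot": [0, 0, 0], "claw": 15}, {"delta_pos": [0.001, -0.001, -0.045], "delta_rot": [0, 0, 0], "claw": 15}, {"delta_pos": [0.001, -0.001, -0.055], "delta_rot": [0, 0, 0], "claw": 15}, {"delta_pos": [0.001, -0.001, -0.065], "delta_rot": [0, 0, 0], "claw": 15}, {"delta_pos": [0.001, -0.001, -0.075], "delta_rot": [0, 0, 0], "claw": 15}, {"delta_pos": [0.001, -0.001, -0.085], "delta_rot": [0, 0, 0], "claw": 15}, {"delta_pos": [0.001, -0.001, -0.095], "delta_rot": [0, 0, 0], "claw": 15}, {"delta_pos": [0.001, -0.001, -0.102], "delta_rot": [0, 0, 0], "claw": 15}, {"delta_pos": [0.001, -0.001, -0.106], "delta_rot": [0, 0, 0], "claw": 15}, {"delta_pos": [0.001, -0.001, -0.108], "delta_rot": [0, 0, 0], "claw": 15}, {"delta_pos": [0.001, -0.001, -0.109], "delta_rot": [0, 0, 0], "claw": 15}, {"delta_pos": [0.001, -0.001, -0.109], "delta_rot": [0, 0, 0], "claw": 15}]'

```text
time: 12.48
eef_pos: [0.6453, -0.1404, 0.1157]
tcp_rot: [-0.001, 0.707, -0.0, 0.707]
contact_force: [-0.1, -0.6, -2.2]
opening: 0.292
```

```bash
python3 st.py
```

```text
[ 0.6453 -0.1404  0.1157] toolx [ 0.0001 -0.0015 -1.    ] 90.07838318091629 F [-0.1371 -0.5619 -2.2129] M [ 0.0421 -0.0359  0.0178] 0.2920092698027956
```

Call:
play_rows --targets '[{"delta_pos": [0, 0, -0.001], "delta_rot": [0, 0, 0], "claw": 15}, {"delta_pos": [0, 0, -0.001], "delta_rot": [0, 0, 0], "claw": 15}, {"delta_pos": [0, 0, -0.001], "delta_rot": [0, 0, 0], "claw": 55}, {"delta_pos": [0, 0, -0.001], "delta_rot": [0, 0, 0], "claw": 55}, {"delta_pos": [0, 0, -0.001], "delta_rot": [0, 0, 0], "claw": 55}, {"delta_pos": [0, 0, -0.001], "delta_rot": [0, 0, 0], "claw": 55}, {"delta_pos": [0, 0, -0.001], "delta_rot": [0, 0, 0], "claw": 55}, {"delta_pos": [0, 0, 0.03], "delta_rot": [0, 0, 0], "claw": 55}, {"delta_pos": [0, 0, 0.065], "delta_rot": [0, 0, 0], "claw": 55}, {"delta_pos": [0, 0, 0.1], "delta_rot": [0, 0, 0], "claw": 55}, {"delta_pos": [0, 0, 0.1], "delta_rot": [0, 0, 0], "claw": 55}]'

```text
time: 13.4
eef_pos: [0.6492, -0.1418, 0.2258]
tcp_rot: [-0.003, 0.702, -0.002, 0.712]
contact_force: [0.7, -0.2, 1.8]
opening: 0.646
```

```bash
python3 st.py
```

```text
[ 0.6492 -0.1418  0.2258] toolx [ 0.0149 -0.0072 -0.9999] 90.08832283103519 F [ 0.7163 -0.1913  1.79  ] M [-0.0357 -0.0885  0.009 ] 0.6455592202543277
```

Call:
play_rows --targets '[{"delta_pos": [-0.1507, -0.0349, 0], "delta_rot": [0.0023, 0.0047, -0.022], "claw": 62}, {"delta_pos": [-0.1507, -0.0349, 0], "delta_rot": [0.0023, 0.0047, -0.022], "claw": 62}, {"delta_pos": [-0.1507, -0.0349, 0], "delta_rot": [0.0023, 0.0047, -0.022], "claw": 62}, {"delta_pos": [-0.1507, -0.0349, 0], "delta_rot": [0.0023, 0.0047, -0.022], "claw": 62}, {"delta_pos": [-0.1507, -0.0349, 0], "delta_rot": [0.0023, 0.0047, -0.022], "claw": 62}, {"delta_pos": [-0.1507, -0.0349, 0], "delta_rot": [0.0023, 0.0047, -0.022], "claw": 62}, {"delta_pos": [-0.1507, -0.0349, 0], "delta_rot": [0.0023, 0.0047, -0.022], "claw": 62}, {"delta_pos": [-0.1507, -0.0349, 0], "delta_rot": [0.0023, 0.0047, -0.022], "claw": 62}]'

```text
time: 14.07
eef_pos: [0.4995, -0.1767, 0.2261]
tcp_rot: [0.023, 0.706, -0.024, 0.707]
contact_force: [0.0, -0.4, 0.2]
opening: 0.725
```

```bash
python3 st.py
python3 - <<'E'
from h import *
t=ctrl.read_camera("top");im=ctrl.read_camera("scene")
cv2.imwrite("pics/s6.png",np.hstack([crop("",im,245,130,95,140,4),crop("",t,310,130,95,140,4)]))
E
python3 st.py
```

```text
[ 0.4995 -0.1767  0.2261] toolx [ 0.0008 -0.0007 -1.    ] 86.1591476890116 F [ 0.0318 -0.4018  0.1991] M [ 0.0535 -0.0097 -0.0101] 0.7245750962495373
[ 0.4994 -0.1765  0.2258] toolx [ 0.0001 -0.0004 -1.    ] 86.18365153894976 F [-0.885  -0.3253 -0.6737] M [ 0.0213 -0.0137 -0.0098] 0.7264982634001002
```

View pics/s6.png

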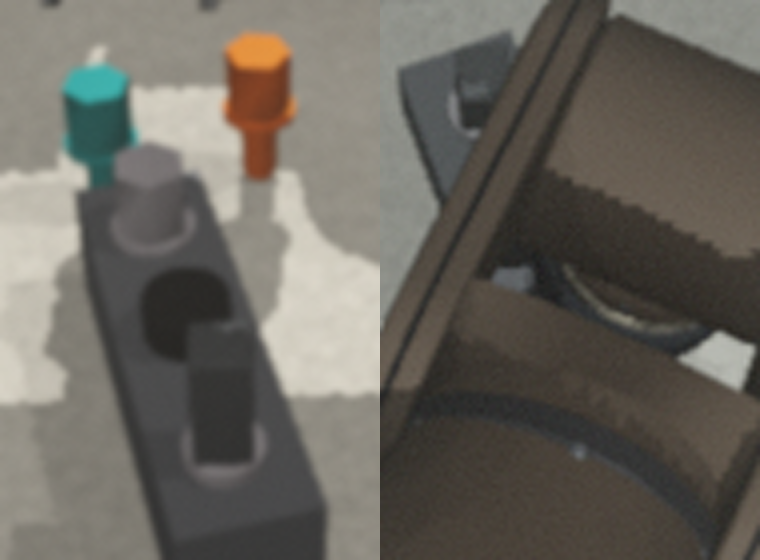

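The drift stands seated in its socket with its collar on the block, and the plug is untouched. Descending on the bolt.

Call:
play_rows --newtons 100 --targets '[{"delta_pos": [-0.0009, 0, -0.03], "delta_rot": [0, 0, 0], "claw": 62}, {"delta_pos": [-0.0009, 0, -0.06], "delta_rot": [0, 0, 0], "claw": 62}, {"delta_pos": [-0.0009, 0, -0.085], "delta_rot": [0, 0, 0], "claw": 62}, {"delta_pos": [-0.0009, 0, -0.105], "delta_rot": [0, 0, 0], "claw": 62}, {"delta_pos": [-0.0009, 0, -0.119], "delta_rot": [0, 0, 0], "claw": 62}, {"delta_pos": [-0.0009, 0, -0.119], "delta_rot": [0, 0, 0], "claw": 62}, {"delta_pos": [-0.0009, 0, -0.119], "delta_rot": [0, 0, 0], "claw": 62}, {"delta_pos": [-0.0009, 0, -0.119], "delta_rot": [0, 0, 0], "claw": 62}]'

```text
time: 14.83
eef_pos: [0.4996, -0.1768, 0.1077]
tcp_rot: [0.023, 0.706, -0.024, 0.707]
contact_force: [0.7, -0.1, 0.1]
opening: 0.725
```

Call:
play_rows --targets '[{"delta_pos": [0, 0, 0], "delta_rot": [0, 0, 0], "claw": 20}, {"delta_pos": [0, 0, 0], "delta_rot": [0, 0, 0], "claw": 20}, {"delta_pos": [0, 0, 0], "delta_rot": [0, 0, 0], "claw": 20}, {"delta_pos": [0, 0, 0], "delta_rot": [0, 0, 0], "claw": 20}, {"delta_pos": [0, 0, 0], "delta_rot": [0, 0, 0], "claw": 20}, {"delta_pos": [0, 0, 0], "delta_rot": [0, 0, 0], "claw": 20}, {"delta_pos": [0, 0, 0], "delta_rot": [0, 0, 0], "claw": 20}]'

```text
time: 15.42
eef_pos: [0.5008, -0.1771, 0.1098]
tcp_rot: [0.023, 0.705, -0.024, 0.708]
contact_force: [-0.4, 1.9, 6.4]
opening: 0.351
```

```bash
python3 st.py
```

```text
[ 0.5008 -0.1771  0.1098] toolx [ 0.0047 -0.0022 -1.    ] 86.19840106762575 F [-0.3633  1.8945  6.3694] M [0.3982 0.0035 0.0287] 0.3511013800943035
```

Opening 30 mm means the flats are gripped. Lifting.

Call:
play_rows --targets '[{"delta_pos": [0, 0, 0.015], "delta_rot": [0.0007, 0.0015, 0], "claw": 20}, {"delta_pos": [0, 0, 0.035], "delta_rot": [0.0007, 0.0015, 0], "claw": 20}, {"delta_pos": [0, 0, 0.06], "delta_rot": [0.0007, 0.0015, 0], "claw": 20}, {"delta_pos": [0, 0, 0.085], "delta_rot": [0.0007, 0.0015, 0], "claw": 20}, {"delta_pos": [0, 0, 0.085], "delta_rot": [0.0007, 0.0015, 0], "claw": 20}]'

```text
time: 15.83
eef_pos: [0.5032, -0.1786, 0.2002]
tcp_rot: [0.022, 0.704, -0.025, 0.71]
contact_force: [1.5, -0.6, -1.0]
opening: 0.352
```

```bash
python3 st.py
```

```text
[ 0.5032 -0.1786  0.2002] toolx [ 0.0086 -0.0053 -0.9999] 86.20385819204873 F [ 1.4941 -0.569  -0.9756] M [-0.0921 -0.1154  0.0042] 0.3524878059839502
```

Call:
play_rows --targets '[{"delta_pos": [0.0568, 0.279, 0.002], "delta_rot": [0.0017, 0.0027, 0], "claw": 20}, {"delta_pos": [0.0568, 0.279, 0.002], "delta_rot": [0.0017, 0.0027, 0], "claw": 20}, {"delta_pos": [0.0568, 0.279, 0.002], "delta_rot": [0.0017, 0.0027, 0], "claw": 20}, {"delta_pos": [0.0568, 0.279, 0.002], "delta_rot": [0.0017, 0.0027, 0], "claw": 20}, {"delta_pos": [0.0568, 0.279, 0.002], "delta_rot": [0.0017, 0.0027, 0], "claw": 20}, {"delta_pos": [0.0568, 0.279, 0.002], "delta_rot": [0.0017, 0.0027, 0], "claw": 20}, {"delta_pos": [0.0568, 0.279, 0.002], "delta_rot": [0.0017, 0.0027, 0], "claw": 20}, {"delta_pos": [0.0568, 0.279, 0.002], "delta_rot": [0.0017, 0.0027, 0], "claw": 20}, {"delta_pos": [0.0568, 0.279, 0.002], "delta_rot": [0.0017, 0.0027, 0], "claw": 20}, {"delta_pos": [0.0568, 0.279, 0.002], "delta_rot": [0.0017, 0.0027, 0], "claw": 20}, {"delta_pos": [0.0568, 0.279, 0.002], "delta_rot": [0.0017, 0.0027, 0], "claw": 20}]'

```text
time: 16.75
eef_pos: [0.5594, 0.0994, 0.2008]
tcp_rot: [0.024, 0.707, -0.024, 0.706]
contact_force: [0.8, 0.4, -3.1]
opening: 0.356
```

```bash
python3 st.py
python3 - <<'E'
from h import *
im=ctrl.read_camera("scene");cv2.imwrite("pics/s7f.png",im)
g=im.sum(2).astype(int)
p=ctrl.get_state()["eef_pos"]
print("pred tip/flange",proj("scene",[[p[0],p[1],p[2]-.085],[p[0],p[1],p[2]-.04]]), "hole",proj("scene",[.5596,.0987,.08]))
for y in range(166,206,2):print(y,g[y,412:448].tolist())
E
```

```text
[0.5594 0.0994 0.2008] toolx [-0.0019 -0.0004 -1.    ] 86.13842077033965 F [ 0.7947  0.3842 -3.128 ] M [-0.086   0.02    0.0202] 0.3564746141960031
pred tip/flange [[432.58974187 187.58549713]
 [438.05793574 168.35229164]] hole [[428.28038131 201.86960682]]
166 [411, 415, 422, 420, 416, 419, 417, 416, 417, 418, 418, 402, 356, 300, 292, 299, 290, 276, 279, 279, 288, 282, 279, 273, 270, 267, 262, 265, 263, 259, 249, 240, 222, 210, 200, 242]
168 [312, 314, 322, 327, 330, 334, 331, 341, 348, 356, 365, 360, 336, 296, 273, 281, 298, 297, 294, 288, 284, 278, 270, 267, 263, 258, 258, 261, 261, 251, 235, 221, 211, 212, 224, 279]
170 [282, 283, 284, 284, 282, 285, 287, 286, 284, 284, 284, 285, 290, 283, 280, 276, 277, 288, 295, 300, 301, 293, 284, 280, 271, 264, 263, 259, 261, 261, 265, 278, 293, 307, 311, 324]
172 [283, 282, 280, 280, 286, 284, 281, 285, 285, 285, 285, 287, 284, 286, 292, 283, 273, 260, 268, 282, 287, 295, 295, 298, 299, 304, 308, 306, 308, 318, 324, 325, 316, 297, 282, 278]
174 [283, 283, 280, 282, 283, 284, 285, 290, 288, 284, 284, 284, 283, 287, 286, 270, 248, 233, 243, 25
[... 2157 characters left out ...]
 275, 280, 276, 270, 252, 243, 237, 239, 244, 248, 254, 257, 266, 271, 271, 282, 281, 279, 281, 281, 281, 279, 279, 278, 281, 280, 280, 280, 277]
200 [250, 248, 247, 246, 245, 247, 257, 273, 278, 265, 238, 218, 221, 233, 242, 244, 240, 235, 226, 222, 222, 223, 239, 261, 273, 282, 278, 278, 275, 277, 273, 281, 281, 280, 278, 279]
202 [255, 252, 252, 250, 248, 254, 269, 278, 280, 273, 281, 304, 337, 362, 374, 373, 368, 351, 319, 277, 236, 203, 199, 222, 260, 278, 279, 280, 278, 275, 277, 278, 280, 280, 283, 277]
204 [277, 280, 277, 276, 279, 277, 282, 283, 284, 283, 295, 307, 325, 339, 353, 366, 372, 382, 378, 372, 333, 271, 222, 234, 266, 277, 280, 276, 277, 279, 280, 277, 282, 275, 282, 277]
```

Run:
```python
from h import *
im=cv2.imread("pics/s7f.png");p=np.array([.5594,.0994,.2008])
x0,y0,w,h,k=395,125,80,85,7
c=crop("",im,x0,y0,w,h,k)
def L(P,col):
    q=((proj("scene",P)-[x0,y0]+.5)*k).astype(int);cv2.polylines(c,[q.reshape(-1,1,2)],False,col,1)
th=np.linspace(0,6.2832,50)
def ring(C,z,r,col):L(np.c_[C[0]+r*np.cos(th),C[1]+r*np.sin(th),th*0+z],col)
C=[.5594,.0994-.0016-.002]
t=.1158
ring(C,t,.0085,(0,255,0));ring(C,t+.004,.0105,(0,255,0));ring(C,t+.045,.021,(0,255,0));ring(C,t+.049,.021,(0,255,0));ring(C,t+.087,.016,(0,255,255))
L(np.array([[*C,t],[*C,.08]]),(0,0,255));ring(C,.08,.0105,(0,0,255))
cv2.imwrite("pics/s7.png",c)
```

```text
(no output)
```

View pics/s7.png

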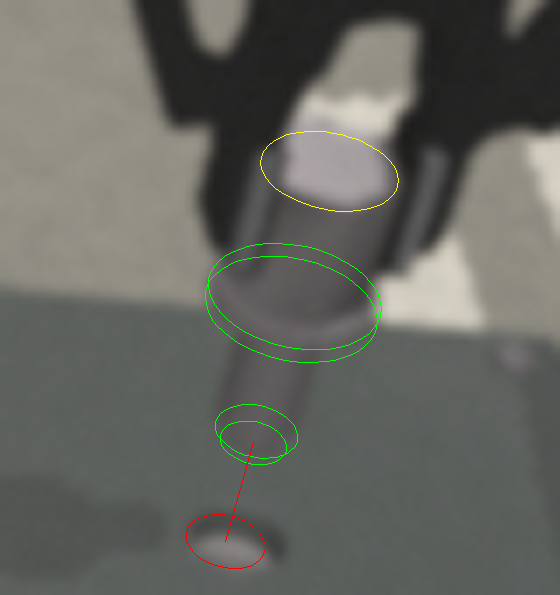

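The last picture shows the bolt held with ~1° of tilt. Its tip needs ~2 mm +y and ~1 mm +x to meet the hole, which appears at (236,539) in the crop. Correcting and lowering to just inside the mouth.

Call:
play_rows --targets '[{"delta_pos": [0.001, 0.0015, -0.005], "delta_rot": [0.003, 0, 0], "claw": 20}, {"delta_pos": [0.001, 0.0015, -0.015], "delta_rot": [0.003, 0, 0], "claw": 20}, {"delta_pos": [0.001, 0.0015, -0.024], "delta_rot": [0.003, 0, 0], "claw": 20}, {"delta_pos": [0.001, 0.0015, -0.03], "delta_rot": [0.003, 0, 0], "claw": 20}, {"delta_pos": [0.001, 0.0015, -0.034], "delta_rot": [0.003, 0, 0], "claw": 20}, {"delta_pos": [0.001, 0.0015, -0.036], "delta_rot": [0.003, 0, 0], "claw": 20}, {"delta_pos": [0.001, 0.0015, -0.038], "delta_rot": [0.003, 0, 0], "claw": 20}, {"delta_pos": [0.001, 0.0015, -0.04], "delta_rot": [0.003, 0, 0], "claw": 20}, {"delta_pos": [0.001, 0.0015, -0.041], "delta_rot": [0.003, 0, 0], "claw": 20}, {"delta_pos": [0.001, 0.0015, -0.042], "delta_rot": [0.003, 0, 0], "claw": 20}, {"delta_pos": [0.001, 0.0015, -0.042], "delta_rot": [0.003, 0, 0], "claw": 20}]'

```text
time: 17.72
eef_pos: [0.5607, 0.1008, 0.1593]
tcp_rot: [0.027, 0.707, -0.021, 0.706]
contact_force: [0.7, 0.6, -3.8]
opening: 0.358
```

```bash
python3 st.py
```

```text
[0.5607 0.1008 0.1593] toolx [-0.0007  0.0092 -1.    ] 86.11456338134417 F [ 0.7065  0.6259 -3.7606] M [-0.0293 -0.1037  0.0345] 0.35768912930293817
```

In the mouth with no contact. Lowering further.

Call:
play_rows --targets '[{"delta_pos": [0, 0, -0.002], "delta_rot": [0, 0, 0], "claw": 20}, {"delta_pos": [0, 0, -0.004], "delta_rot": [0, 0, 0], "claw": 20}, {"delta_pos": [0, 0, -0.006], "delta_rot": [0, 0, 0], "claw": 20}, {"delta_pos": [0, 0, -0.008], "delta_rot": [0, 0, 0], "claw": 20}, {"delta_pos": [0, 0, -0.01], "delta_rot": [0, 0, 0], "claw": 20}, {"delta_pos": [0, 0, -0.012], "delta_rot": [0, 0, 0], "claw": 20}, {"delta_pos": [0, 0, -0.013], "delta_rot": [0, 0, 0], "claw": 20}, {"delta_pos": [0, 0, -0.013], "delta_rot": [0, 0, 0], "claw": 20}]'

```text
time: 18.38
eef_pos: [0.561, 0.1009, 0.1462]
tcp_rot: [0.027, 0.707, -0.021, 0.707]
contact_force: [1.5, -0.5, -4.1]
opening: 0.353
```

```bash
python3 st.py
```

```text
[0.561  0.1009 0.1462] toolx [ 0.0001  0.0095 -1.    ] 86.10538113071482 F [ 1.517  -0.5124 -4.0549] M [ 0.0655 -0.2613 -0.0118] 0.3527517776837992
```

Call:
play_rows --targets '[{"delta_pos": [0, 0, -0.002], "delta_rot": [0, 0, 0], "claw": 20}, {"delta_pos": [0, 0, -0.004], "delta_rot": [0, 0, 0], "claw": 20}, {"delta_pos": [0, 0, -0.006], "delta_rot": [0, 0, 0], "claw": 20}, {"delta_pos": [0, 0, -0.008], "delta_rot": [0, 0, 0], "claw": 20}, {"delta_pos": [0, 0, -0.01], "delta_rot": [0, 0, 0], "claw": 20}, {"delta_pos": [0, 0, -0.012], "delta_rot": [0, 0, 0], "claw": 20}, {"delta_pos": [0, 0, -0.014], "delta_rot": [0, 0, 0], "claw": 20}, {"delta_pos": [0, 0, -0.016], "delta_rot": [0, 0, 0], "claw": 20}, {"delta_pos": [0, 0, -0.018], "delta_rot": [0, 0, 0], "claw": 20}, {"delta_pos": [0, 0, -0.02], "delta_rot": [0, 0, 0], "claw": 20}, {"delta_pos": [0, 0, -0.021], "delta_rot": [0, 0, 0], "claw": 20}, {"delta_pos": [0, 0, -0.021], "delta_rot": [0, 0, 0], "claw": 20}]'

```text
time: 19.38
eef_pos: [0.5611, 0.1009, 0.125]
tcp_rot: [0.027, 0.707, -0.021, 0.707]
contact_force: [1.9, 0.7, -3.9]
opening: 0.354
```

```bash
python3 st.py
```

```text
[0.5611 0.1009 0.125 ] toolx [ 0.0004  0.0096 -1.    ] 86.09772096287719 F [ 1.8617  0.6928 -3.852 ] M [ 0.1433 -0.3855  0.0091] 0.3537428313657888
```

Call:
play_rows --targets '[{"delta_pos": [0, 0, -0.002], "delta_rot": [0, 0, 0], "claw": 20}, {"delta_pos": [0, 0, -0.003], "delta_rot": [0, 0, 0], "claw": 20}, {"delta_pos": [0, 0, -0.004], "delta_rot": [0, 0, 0], "claw": 20}, {"delta_pos": [0, 0, -0.005], "delta_rot": [0, 0, 0], "claw": 20}, {"delta_pos": [0, 0, -0.006], "delta_rot": [0, 0, 0], "claw": 20}, {"delta_pos": [0, 0, -0.007], "delta_rot": [0, 0, 0], "claw": 20}, {"delta_pos": [0, 0, -0.007], "delta_rot": [0, 0, 0], "claw": 20}, {"delta_pos": [0, 0, -0.007], "delta_rot": [0, 0, 0], "claw": 20}]'

```text
time: 20.05
eef_pos: [0.5613, 0.101, 0.12]
tcp_rot: [0.027, 0.707, -0.021, 0.707]
contact_force: [-2.9, 0.6, 8.3]
opening: 0.354
```

```bash
python3 st.py
```

```text
[0.5613 0.101  0.12  ] toolx [-0.0002  0.0094 -1.    ] 86.1088755292151 F [-2.9364  0.5702  8.3223] M [-0.0403  0.496  -0.0928] 0.35448750859085415
```

Flange contact at the predicted height (TCP 0.120). Releasing, then backing off upwards.

Call:
play_rows --targets '[{"delta_pos": [0, 0, 0], "delta_rot": [0, 0, 0], "claw": 20}, {"delta_pos": [0, 0, 0], "delta_rot": [0, 0, 0], "claw": 62}, {"delta_pos": [0, 0, 0], "delta_rot": [0, 0, 0], "claw": 62}, {"delta_pos": [0, 0, 0], "delta_rot": [0, 0, 0], "claw": 62}, {"delta_pos": [0, 0, 0], "delta_rot": [0, 0, 0], "claw": 62}, {"delta_pos": [0, 0, 0], "delta_rot": [0, 0, 0], "claw": 62}, {"delta_pos": [0, 0, 0], "delta_rot": [0, 0, 0], "claw": 62}, {"delta_pos": [0, 0, 0.02], "delta_rot": [0, 0, 0], "claw": 62}, {"delta_pos": [0, 0, 0.05], "delta_rot": [0, 0, 0], "claw": 62}, {"delta_pos": [0, 0, 0.08], "delta_rot": [0, 0, 0], "claw": 62}, {"delta_pos": [0, 0, 0.12], "delta_rot": [0, 0, 0], "claw": 62}, {"delta_pos": [0, 0, 0.15], "delta_rot": [0, 0, 0], "claw": 62}, {"delta_pos": [-0.03, 0.15, 0.15], "delta_rot": [0, 0, 0], "claw": 62}, {"delta_pos": [-0.03, 0.3, 0.15], "delta_rot": [0, 0, 0], "claw": 62}, {"delta_pos": [-0.03, 0.3, 0.15], "delta_rot": [0, 0, 0], "claw": 62}, {"delta_pos": [-0.03, 0.3, 0.15], "delta_rot": [0, 0, 0], "claw": 62}, {"delta_pos": [-0.03, 0.3, 0.15], "delta_rot": [0, 0, 0], "claw": 62}, {"delta_pos": [-0.03, 0.3, 0.15], "delta_rot": [0, 0, 0], "claw": 62}, {"delta_pos": [-0.03, 0.3, 0.15], "delta_rot": [0, 0, 0], "claw": 62}, {"delta_pos": [-0.03, 0.3, 0.15], "delta_rot": [0, 0, 0], "claw": 62}]'

```text
time: 21.72
eef_pos: [0.5296, 0.4061, 0.2696]
tcp_rot: [0.026, 0.707, -0.018, 0.706]
contact_force: [-1.0, -0.4, -0.7]
opening: 0.73
```

```bash
python3 st.py
python3 - <<'E'
from h import *
t=ctrl.read_camera("top");s=ctrl.read_camera("scene");cv2.imwrite("pics/t8.png",t);cv2.imwrite("pics/s8.png",s)
t0=cv2.imread("pics/top0.png");s0=cv2.imread("pics/scene0.png")
for n,a,b in(("top",t,t0),("scene",s,s0)):
  d=(cv2.absdiff(a,b).max(2)>40).astype(np.uint8);k,l,st,c=cv2.connectedComponentsWithStats(d)
  print(n,[(st[i].tolist(),c[i].round(1).tolist()) for i in range(1,k) if st[i,4]>15])
th=np.linspace(0,6.2832,40)
H=[.5597,.1003]
print("pred flange bbox top",proj("top",np.c_[H[0]+.021*np.cos(th),H[1]+.021*np.sin(th),th*0+.084]).min(0),proj("top",np.c_[H[0]+.021*np.cos(th),H[1]+.021*np.sin(th),th*0+.084]).max(0),"head top centre",proj("top",[*H,.122]),proj("scene",[*H,.122]))
g=t.sum(2).astype(int)
for y in range(192,222,2):print(y,g[y,210:242].tolist())
E
```

```text
[0.5296 0.4061 0.2696] toolx [-0.0008  0.0116 -0.9999] 86.37448321845456 F [-0.9662 -0.4479 -0.6865] M [-0.0307  0.0438 -0.0031] 0.7298262587350458
top [([261, 79, 5, 5, 16], [263.5, 80.3]), ([128, 85, 48, 15, 109], [151.1, 92.0]), ([0, 204, 39, 26, 790], [17.2, 217.7]), ([222, 204, 9, 11, 44], [226.8, 209.5]), ([354, 216, 12, 11, 69], [360.3, 220.1]), ([330, 299, 16, 29, 273], [339.0, 315.6])]
scene [([373, 0, 61, 31, 699], [403.8, 17.0]), ([316, 19, 12, 21, 77], [320.5, 29.4]), ([618, 27, 8, 12, 31], [621.6, 32.2]), ([612, 36, 7, 8, 37], [614.8, 40.0]), ([598, 47, 42, 67, 1707], [617.9, 75.2]), ([410, 140, 32, 30, 504], [426.5, 155.3]), ([274, 166, 16, 9, 104], [281.9, 170.0]), ([372, 174, 3, 10, 23], [373.0, 177.6]), ([323, 191, 15, 6, 33], [329.7, 193.4]), ([626, 213, 8, 8, 39], [629.2, 216.6]), ([522, 336, 118, 64, 3755], [575.8, 360.1]), ([402, 344, 50, 56, 1408], [421.3, 366.3]), ([475, 392, 25, 8, 167], [487.5, 396.0]), ([395, 394, 5, 6, 26], [397.3, 396.8])]
pred flange bbox top [214.87419908 196.69425587] [235.03235665 216.50932333] head top centre [[220.20883612 203.056116
[... 1809 characters left out ...]
 236, 233, 248, 238, 244, 236, 249, 246]
214 [233, 244, 241, 231, 234, 246, 255, 266, 282, 272, 265, 236, 195, 177, 156, 166, 200, 243, 267, 289, 276, 235, 226, 241, 239, 235, 242, 243, 232, 244, 244, 251]
216 [234, 240, 239, 240, 239, 248, 238, 242, 251, 260, 277, 278, 279, 283, 275, 266, 256, 257, 253, 235, 234, 233, 243, 234, 238, 235, 237, 246, 238, 239, 242, 248]
218 [242, 239, 243, 239, 244, 231, 234, 248, 235, 237, 239, 244, 238, 233, 236, 229, 239, 240, 240, 245, 235, 236, 245, 236, 247, 240, 245, 246, 237, 239, 242, 243]
220 [237, 241, 241, 240, 247, 241, 235, 242, 239, 244, 238, 247, 248, 239, 239, 247, 242, 250, 240, 238, 237, 249, 242, 236, 244, 251, 237, 244, 240, 240, 241, 250]
```

Run:
```python
from h import *
s=cv2.imread("pics/s8.png");s0=cv2.imread("pics/scene0.png")
print("blob now/before",s[150:160,420:434].mean((0,1)),s0[150:160,420:434].mean((0,1)))
g=s.sum(2).astype(int)
for y in range(172,214,3):print(y,g[y,412:450].tolist())
th=np.linspace(0,6.2832,40);q=proj("scene",np.c_[.5597+.021*np.cos(th),.1003+.021*np.sin(th),th*0+.084]);print(q.min(0),q.max(0))
d=(proj("scene",[[.5597,.1003,.122+.0]]));print(d)
```

```text
blob now/before [124.74285714 134.46428571 138.02857143] [182.35       194.87142857 199.42142857]
172 [268, 263, 264, 267, 268, 265, 269, 272, 270, 267, 268, 266, 266, 267, 266, 263, 255, 247, 243, 240, 240, 236, 238, 239, 238, 240, 240, 242, 242, 243, 244, 245, 246, 246, 249, 251, 254, 254]
175 [248, 257, 258, 264, 265, 266, 261, 258, 252, 246, 243, 235, 239, 240, 236, 241, 243, 239, 240, 241, 241, 240, 242, 237, 238, 240, 238, 241, 240, 243, 240, 242, 240, 237, 237, 243, 243, 242]
178 [236, 237, 238, 245, 242, 240, 235, 234, 231, 235, 234, 233, 234, 238, 240, 248, 253, 260, 265, 264, 258, 254, 246, 241, 238, 237, 237, 236, 240, 237, 239, 237, 236, 236, 238, 238, 240, 239]
181 [236, 238, 237, 232, 231, 231, 237, 237, 237, 237, 238, 255, 294, 316, 328, 330, 329, 321, 312, 301, 291, 291, 289, 286, 285, 282, 277, 277, 264, 249, 236, 233, 236, 237, 238, 237, 236, 238]
184 [235, 234, 234, 236, 237, 234, 234, 235, 235, 225, 213, 216, 264, 316, 337, 337, 333, 333, 331, 334, 331, 325, 316, 311, 303, 302, 293, 295, 289, 276, 252, 237, 237, 234, 233, 232, 234, 235]
187 [229, 235, 234, 234, 23
[... 1113 characters left out ...]
260, 263, 264, 263, 263, 263]
205 [240, 236, 234, 233, 231, 226, 230, 232, 242, 257, 271, 276, 281, 284, 279, 269, 259, 251, 251, 254, 259, 275, 289, 304, 308, 296, 279, 259, 255, 260, 261, 263, 262, 260, 259, 257, 261, 259]
208 [262, 265, 263, 262, 258, 257, 257, 254, 258, 257, 255, 259, 260, 256, 262, 269, 271, 268, 268, 271, 271, 270, 264, 263, 254, 256, 257, 257, 257, 255, 262, 260, 254, 259, 259, 256, 256, 256]
211 [261, 263, 264, 263, 262, 262, 261, 262, 261, 266, 262, 263, 263, 261, 260, 261, 262, 260, 260, 260, 263, 260, 260, 259, 258, 262, 261, 262, 262, 260, 261, 260, 259, 261, 257, 258, 260, 258]
[418.25179539 192.80733943] [440.97640768 208.24369876]
[[433.88716712 185.24095376]]
```

Both views place the bolt where a flush, upright bolt projects (head top (433.5,185) against a predicted (433.9,185.2)). The other change is only the arm's shadow. Handing in.

```bash
python3 -c "
from plant import ctrl
print(ctrl.sign_off())"
```

```text
the job is handed in; nothing more can be done
None
```

The shaker is locked for transport, and I handed the job in after about 22 s of robot time; the hand-in gives no verdict.

- **Drift:** I worked it down through both holes, dragging the frame into line at about 4 N. Its collar seated on the deck at the expected height, and about 16 N of push moved it no further. I then put it back in its own socket; the picture afterwards showed it upright with its collar on the block.
- **Bolt:** It went into the deck hole without jamming. The flange met the deck at the predicted height. In the last images, the head top in both views and the flange edge were within about 1 px of where a flush, upright bolt should appear.
- **Other items:** The plug was in place in the picture taken after the drift went back. The last before/after image comparison showed no change at the plug, wash bottle or beaker. The gripper was open and clear of everything.

**Disagreements:** The scene and top cameras differed by 2–3 mm on the hole position. The bolt hung tilted about 1° in the grip. I corrected for both before inserting the bolt. I checked the final images by pixel values rather than by eye, because the 12 viewings were used up.

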